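# Put the rook away and tip the chess box shut

## Task

Put the wooden rook away: stand it upright in the empty compartment of the open chess box, setting it down rather than dropping it. Then push the leaning lid forward past upright from behind and let it fall shut by its own weight, without pressing or following it down with the robot. Leave the tin and the dice cup where they are.

Things in the scene. Friction and masses are not known exactly. Their poses are not given: they have to be found in the camera images.
- rook_center (a point): The light wooden chess rook (tower with a notched top), loose, upright on the lower oak shelf (top 20 mm above the work surface): 66 mm tall, foot 36 mm across, waist 24 to 26 mm across from 14 to 46 mm above its foot, about 50 g. This point is on its axis half-way up, 33 mm above its foot; z up.
- chest: The dark wooden chess box, fixed on the lower shelf: 150 mm (its x) by 240 mm (its y) by 80 mm tall, walls 8 mm. Origin at the centre of its underside; x points from its front to its hinge side, y along its length, z up. A low divider splits it: pawns lie in the small +y compartment, the larger -y one is empty.
- nest (a point): Floor centre of the box's empty compartment, on the felt; axes as the box's. The compartment is 134 mm in x and about 150 mm in y, centred on this point; the box walls reach 71 mm above it, the divider on its +y side 27 mm, the pawns beyond no more than 30 mm.
- lid (a joint): Angle of the box's lid in rad: 0 shut, 1.57 upright. Hinged at the top of the box's +x wall, it starts leaning back open, past upright, at rest on its stop at 1.95. Light damping only: behind upright it falls back to the stop; tipped 0.1 rad or more from upright towards shut it falls shut by itself within 2 s.
- lid_hinge (a point): Middle of the lid's hinge line, at the top of the box's +x wall (the line runs along the box's y). Axes turn with the lid: its -x points from the hinge to the free edge.
- lid_edge (a point): Middle of the lid's free edge, 154 mm from the hinge, half-way through its 10 mm thickness. The lid is a flat dark wooden panel 154 by 244 by 10 mm, about 0.35 kg, with no handle; its edge rises 11 mm as it comes upright. Axes turn with the lid: z is its outer face's normal, up when shut.
- tin: Bystander: round stainless steel tin with screw-top lid, 72 mm across, 82 mm tall, loose on the lower shelf; origin at the centre of its underside.
- dice_cup: Bystander: red silicone dice cup, 72 mm across, 85 mm tall, loose on the lower shelf; origin at the centre of its underside.
Not all that is in view belongs to the job. There is more than one size of the part that bears rook_center; the job needs the smallest.

How it is judged:
On the way, in this order (a step that is already met when the one before it is completed fails the run):
1. the rook stands released in the empty compartment while the lid is still open (x of rook_center in the frame of nest between -0.06 and 0.06 m and y of rook_center in the frame of nest between -0.07 and 0.07 m and z of rook_center in the frame of nest below 0.04 m and angle between rook_center's own z axis and vertical below 0.2 rad and contact force between the fingers and rook below 0.1 N and value of joint lid above 1.6 rad), for 0.2 s.
2. the lid is past upright towards shut and falling with nothing of the robot touching it (value of joint lid below 1.3 rad and velocity of joint lid below -0.2 rad/s and contact force between each of the arm, the fingers and lid below 0.1 N).
3. the lid is shut (value of joint lid below 0.05 rad), for 0.2 s.
At the end, for the whole second after the job is handed in: The lid is shut (within 0.05 rad), the rook stands upright (within 0.2 rad) and at rest on the floor of the empty compartment, and the tin and dice cup are within 20 mm of where they started (value of joint lid below 0.05 rad and x of rook_center in the frame of nest between -0.06 and 0.06 m and y of rook_center in the frame of nest between -0.07 and 0.07 m and z of rook_center in the frame of nest below 0.04 m and angle between rook_center's own z axis and vertical below 0.2 rad and linear speed of rook below 0.02 m/s and distance of each of tin, dice_cup from where it was at the start of the episode below 0.02 m); the robot touches nothing.
It fails at once if the robot touches the lid when it is more than half-way down (pressing or following it down) (value of joint lid below 0.75 rad and contact force between any of the arm, the fingers and lid above 0.5 N).
It fails at once if the rook is dropped into the box from a height (falls faster than 0.8 m/s, about 35 mm) (linear speed of rook above 0.8 m/s and horizontal distance between rook_center and nest below 0.1 m and z of rook_center in the frame of nest below 0.08 m).
It fails at once if a bystander is shifted by more than 30 mm (distance of any of tin, dice_cup from where it was at the start of the episode above 0.03 m).
It also fails if it takes over 54 s, if anything falls off the work surface, if the arm or the gripper's body presses on something with over 40 N, if the wrist force passes 120 N, or if a joint passes its speed limit or range.

## Robot

A 7-joint arm with a two-finger parallel gripper is mounted at the origin on the work surface. World frame = base frame: x ahead of the robot, y to its left, z up, the work surface at z = 0. Lengths are in m, angles in rad, forces in N, time in s.
With the tool pointing down it reaches from about 0.425 to 0.875 m from the base axis. Payload 4.7 kg.
Tool frame: the origin (TCP) lies on the centre line of the jaws, within the pads' length; the fingertips stand ahead of it and the grasp point (between the pads) lies 2 mm behind it (nose_length is the z of the fingertips in the tool frame, in m); z points along the fingers, y is the line along which they close (so a half turn about z gives the same grasp; the last joint's range is limited). The gripper opens to 87 mm and grips with 3 to 60 N. Pads are 19 mm wide; open, the fingers measure 117 mm over their backs; the gripper's body (75 mm by 190 mm) begins 51 mm behind the grasp point.
Start: joints at [-1.226, 0.321, -0.07, 1.45, 0.023, 1.371, -0.057], TCP at [0.211, 0.615, 0.24] pointing down, gripper open.
Joint ranges: [-2.86, 2.86], [-0.3, 2.09], [-1.38, 1.24], [0.06, 2.45], [-1.56, 4.7], [0.09, 2.05], [-2.69, 2.69]. Speed limits (rad/s): [2.57, 2.57, 3.14, 3.14, 3.14, 3.14, 3.14].

## Interface

Orientations are given as a rotation vector (axis times angle).
In Python, from bench import * gives the robot as it stands.
- The arm moves only by the tool send_rows, never from a script. Its arguments are lists of equal length, an entry for each row: "xyz": the shift along the tool's x, y, z in mm, a list of three; "dr": the turn, a rotation vector about the tool's x, y, z in rad, a list of three. A call has exactly 10 rows; each row is the pose to reach, as a shift and turn from the pose commanded when the call began, along the tool's axes at that moment; what a row does not reach only later rows make up. A row lasts 1/12 s, in which the tool goes at most 41.7 mm and 7.16 degrees, less where a joint would pass 70% of its speed; a pose out of reach is approached as far as the arm can. A call with a gripper value outside its range is refused whole. "jaw" is the finger opening in mm, from 0 to 87, set as the call begins (left out, the last holds). The fingers move at their own pace and stop on an object; "grip_force" is the grip in N (left out, the last holds). Time passes only in rows, so rows that repeat a pose let the fingers close, or fill a call up. It gives the time, the measured TCP pose, the force, the opening and the grip force at its end, in the units of the state.
- get_state(): the state, without advancing time (a new reading comes with each control period).
- get_image(name): name is "scene" or "top" or "wrist"; returns the picture (480x640x3 uint8, red, green, blue); there is no depth.
- calibration(name): a dict with "vfov" (degrees; the focal length in pixels is half the picture's height over the tangent of half this angle, whatever the lens; pixels are square), "cx", "cy" (the principal point, pixels), "rvec" (rotation vector, rad) and "tvec" (3), from world to camera coordinates, as OpenCV has them; the wrist camera has in their place "hand_eye" (4x4, takes a point from camera to tool coordinates, whose origin is the TCP and whose axes are the flange's). Camera axes: x right, y down, z forward; pixel columns grow to the right and rows downward; lengths in m; the calibration is good to about 2 mm. A picture is of the moment at which its call begins: read the wrist's pose just before it. calibration takes no time and is no camera call.
- close_job(): hands the job in; it is judged then, once.
The state is a dict: "time": time; "joint_positions": joint angles; "qd": joint speeds; "joint_torque": joint torques, N m; "position": TCP position; "tool_rot": TCP orientation; "ft_force": force on the tool from outside, world axes, zero at the start; "torque": the same for the moment, N m; "grip_width": opening from 0.0 (shut) to 1.0 (fully open); "grip_force": force on a finger pad.
Only numpy, scipy, OpenCV 4.12 (cv2) and the standard library are available. Lean on these libraries where they do the work, as an engineer would, in place of code of your own. Each camera call takes 0.05 s, during which the arm holds its last target. There are 200 camera calls.

## Working session

There is one attempt and no reset: what is moved stays moved. The work goes in short steps, Python scripts to look and compute and a tool call to move; the robot and the scene stay as the last step left them, time stands still between calls to the robot, and variables do not carry over. Pictures are saved under pics/ and viewed, at most 10 in all, crops included, and the job is handed in when it is done.

Besides the shell and the picture viewer there is one more tool, called after "Emit:" as name(argument=value, ...), one argument or row to a line, values as JSON. send_rows: Moves the arm, as the interface text tells. Its arguments: {"type":"object","properties":{"xyz":{"type":"array"},"dr":{"type":"array"},"jaw":{"type":"number"},"grip_force":{"type":"number"}},"required":["xyz","dr"]}

```bash
ls; mkdir -p pics; cat > h.py <<'E'
from bench import *
import numpy as np, cv2
from scipy.spatial.transform import Rotation as R
def cam(n,st=None):
    c=calibration(n); f=240/np.tan(np.radians(c['vfov'])/2)
    K=np.array([[f,0,c['cx']],[0,f,c['cy']],[0,0,1]])
    if 'rvec' in c:
        Rm=R.from_rotvec(np.ravel(c['rvec'])).as_matrix(); t=np.ravel(c['tvec'])
    else:
        T=np.eye(4);T[:3,:3]=R.from_rotvec(st['tool_rot']).as_matrix();T[:3,3]=st['position']
        W=np.linalg.inv(T@np.array(c['hand_eye']));Rm=W[:3,:3];t=W[:3,3]
    return K,Rm,t
def at_z(n,u,v,z,st=None):
    K,Rm,t=cam(n,st); d=Rm.T@np.linalg.inv(K)@[u,v,1]; o=-Rm.T@t
    return o+d*(z-o[2])/d[2]
def proj(n,p,st=None):
    K,Rm,t=cam(n,st); q=K@(Rm@np.asarray(p)+t); return q[:2]/q[2]
def tri(a,b,n1='scene',n2='top'):
    A=[];B=[]
    for n,p in((n1,a),(n2,b)):
        K,Rm,t=cam(n);d=Rm.T@np.linalg.inv(K)@[*p,1];d/=np.linalg.norm(d);P=np.eye(3)-np.outer(d,d);A.append(P);B.append(P@(-Rm.T@t))
    return np.linalg.lstsq(np.vstack(A),np.hstack(B),rcond=None)[0]
def snap(n,f): 
    st=get_state(); im=cv2.cvtColor(get_image(n),cv2.COLOR_RGB2BGR); cv2.imwrite('pics/'+f,im); return im,st
E
python3 - <<'E'
from h import *
snap('scene','s0.png');snap('top','t0.png')
for n in('scene','top','wrist'): print(n,calibration(n))
print(get_state())
E
```

```text
pics
scene {'vfov': 54.577137381332626, 'cx': 322.2667487045854, 'cy': 243.37341618856914, 'rvec': array([ 1.78041553,  1.86922387, -0.68902623]), 'tvec': array([ 0.103968  , -0.33916011,  1.40300637])}
top {'vfov': 47.62854922971143, 'cx': 317.42552265557254, 'cy': 241.83491426878663, 'rvec': array([ 2.15725224, -2.14515369,  0.16147237]), 'tvec': array([-0.09481316,  0.52827917,  1.57460087])}
wrist {'vfov': 60.62292496147168, 'cx': 318.63675138534495, 'cy': 237.2357788244167, 'hand_eye': array([[-3.17824212e-05, -9.60610764e-01, -2.77897389e-01,
         7.65253132e-02],
       [ 9.99999844e-01, -1.85344045e-04,  5.26313214e-04,
         1.79888985e-04],
       [-5.57088764e-04, -2.77897329e-01,  9.60610620e-01,
        -1.45267876e-01],
       [ 0.00000000e+00,  0.00000000e+00,  0.00000000e+00,
         1.00000000e+00]])}
{'time': 0.1, 'joint_positions': array([-1.22590653,  0.32173489, -0.07008983,  1.45156972,  0.02261133,
        1.37082042, -0.05689935]), 'qd': array([-0.00075575, -0.00135723,  0.00085844, -0.00106709,  0.00015454,
        0.00287108,  0.00070068]), 'joint_torque': array([-2.06326563e-04, -4.92567480e+01, -4.05678246e-01, -3.13400495e+01,
       -6.40712189e-02,  3.94926360e-02,  7.39153302e-05]), 'position': array([0.21100289, 0.61428977, 0.23857161]), 'tool_rot': array([-5.17151541e-01, -3.09854806e+00,  2.72649268e-03]), 'ft_force': array([-0.16991645, -0.84034129,  0.16567995]), 'torque': array([-0.02221617, -0.03841807,  0.06113995]), 'grip_force': 0.0, 'grip_width': 0.9991775516135865}
```

View pics/s0.png

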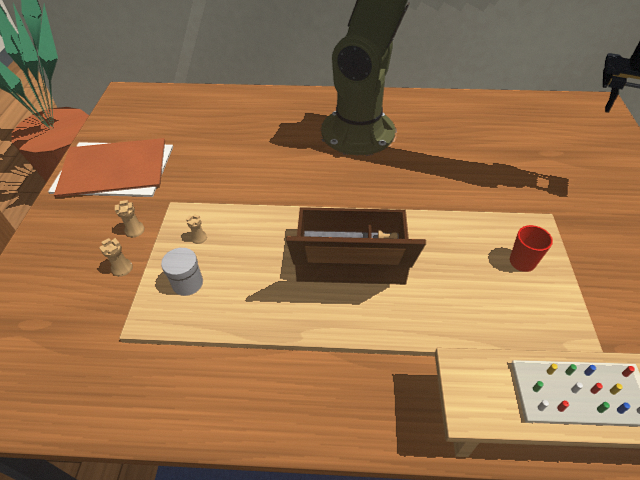

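View pics/t0.png

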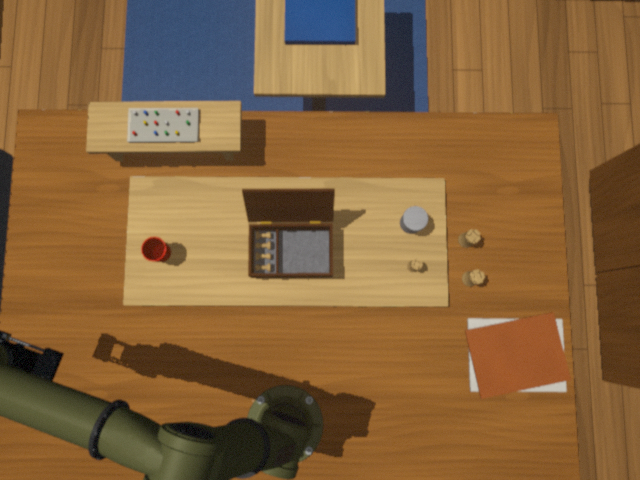

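Three rook-like pieces are visible. In the scene picture they are at (197,229) on the shelf, and at (128,218) and (116,257) on the bare table. In the top picture they are at (416,266), (476,278) and (472,238). The one on the shelf next to the tin looks smallest. The box is around scene (350,240), with its lid leaning away from the robot. I'll confirm the rook in one enlarged crop.

```bash
python3 - <<'E'
from h import *
s=cv2.imread('pics/s0.png');t=cv2.imread('pics/t0.png')
a=cv2.resize(s[190:300,90:230],None,fx=4,fy=4,interpolation=2)
b=cv2.resize(t[180:290,240:340],None,fx=4,fy=4,interpolation=2)[:, :400]
b=cv2.resize(t[180:290,245:340],(240,278),interpolation=2); c=cv2.resize(t[200:290,395:485],(240,162*1),interpolation=2)
out=np.zeros((440,800,3),np.uint8);out[:,:560]=a;out[:278,560:]=b;out[278:,560:]=c
cv2.imwrite('pics/c0.png',out)
for n,z,ps in(('top',.086,[(416,266)]),('top',.02,[(128,178),(124,305),(447,305),(445,178)]),('top',.1,[(249,227),(249,278),(332,277),(333,225)]),('scene',.02,[(199,241)]),('scene',.086,[(195,218)])):
  for p in ps: print(n,z,p,at_z(n,*p,z).round(3))
print('lid edge',tri((287,236),(334,189)),tri((424,242),(243,190)))
print('tin',at_z('top',415,218,.102),'cup',at_z('top',155,249,.105))
E
```

```text
top 0.086 (416, 266) [ 0.454 -0.374  0.086]
top 0.02 (128, 178) [0.724 0.485 0.02 ]
top 0.02 (124, 305) [0.34  0.476 0.02 ]
top 0.02 (447, 305) [ 0.345 -0.476  0.02 ]
top 0.02 (445, 178) [ 0.731 -0.481  0.02 ]
top 0.1 (249, 227) [0.562 0.104 0.1  ]
top 0.1 (249, 278) [0.416 0.101 0.1  ]
top 0.1 (332, 277) [ 0.42  -0.133  0.1  ]
top 0.1 (333, 225) [ 0.569 -0.136  0.1  ]
scene 0.02 (199, 241) [ 0.469 -0.372  0.02 ]
scene 0.086 (195, 218) [ 0.457 -0.37   0.086]
lid edge [ 0.63884502 -0.13173393  0.24571123] [0.63634488 0.10662452 0.23916682]
tin [ 0.59045107 -0.37094537  0.102     ] cup [0.49588599 0.36802296 0.105     ]
```

View pics/c0.png

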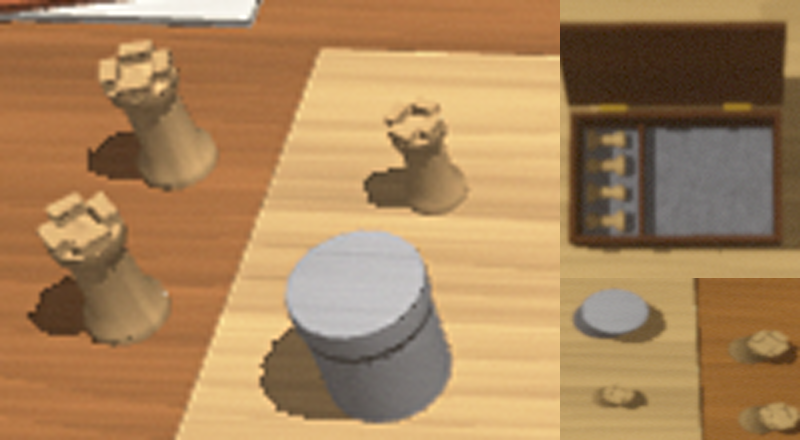

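The crop shows that the shelf rook at scene (197,229) is clearly smaller than the two table rooks, and it stands on the shelf as described, so that's the one. The box corners give a 150 x 238 mm box centred at (0.493, -0.016), and the empty compartment is on its -y side.

```bash
cat >> h.py <<'E'
def delta(p,Rt=None,p0=None,R0=None):
    st=get_state(); p0=st['position'] if p0 is None else np.array(p0)
    R0=R.from_rotvec(st['tool_rot']) if R0 is None else R0
    d=R0.inv().apply(np.array(p)-p0)*1000
    dr=(R0.inv()*Rt).as_rotvec() if Rt is not None else None
    print('xyz',d.round(1),'dr',None if dr is None else dr.round(3))
def down(a=0): # tool x towards -x world, y towards +y world, yawed by a about world z
    return R.from_euler('z',a)*R.from_rotvec([0,np.pi,0])
E
python3 - <<'E'
from h import *
import bench; print([n for n in dir(bench) if n[0]!='_'])
print(globals().get('nose_length'))
for p in((.45,.43,.3),(.49,.1,.3),(.49,-.2,.3),(.44,-.372,.2)): delta(p,down())
E
```

```text
['MotionError', 'calibration', 'close_job', 'get_image', 'get_state', 'nose_length']
0.017
xyz [-285.9  -96.8  -61.2] dr [-0.002 -0.    -0.331]
xyz [-430.9 -395.9  -60.7] dr [-0.002 -0.    -0.331]
xyz [-528.3 -679.7  -60.2] dr [-0.002 -0.    -0.331]
xyz [-536.9 -858.4   40.1] dr [-0.002 -0.    -0.331]
```

Emit:
send_rows(
  xyz=[
    [-286,-97,-61],
    [-286,-97,-61],
    [-286,-97,-61],
    [-286,-97,-61],
    [-286,-97,-61],
    [-286,-97,-61],
    [-286,-97,-61],
    [-431,-396,-61],
    [-431,-396,-61],
    [-431,-396,-61],
  ],
  dr=[
    [0,0,-0.331],
    [0,0,-0.331],
    [0,0,-0.331],
    [0,0,-0.331],
    [0,0,-0.331],
    [0,0,-0.331],
    [0,0,-0.331],
    [0,0,-0.331],
    [0,0,-0.331],
    [0,0,-0.331],
  ],
  jaw=87,
)

```text
time: 0.93
position: [0.4559, 0.3155, 0.2976]
tool_rot: [-0.0, -3.141, 0.001]
ft_force: [0.4, -0.2, -0.5]
grip_width: 1.001
grip_force: 0.0
```

```bash
python3 - <<'E'
from h import *
s=get_state();print(s['position'],s['tool_rot'],s['joint_positions'])
for p in((.49,-.05,.3),(.49,-.2,.3),(.44,-.372,.2)): delta(p,down())
E
```

```text
[0.45590955 0.3155318  0.29755157] [-4.61610074e-04 -3.14073130e+00  1.11271280e-03] [-0.75581133  0.09446549  0.1106535   1.60606365 -0.01045425  1.44275898
  0.92620169]
xyz [ -34.2 -365.5   -2.2] dr [-0.001 -0.001 -0.   ]
xyz [ -34.2 -515.5   -2.1] dr [-0.001 -0.001 -0.   ]
xyz [  15.6 -687.5   98.1] dr [-0.001 -0.001 -0.   ]
```

Emit:
send_rows(
  xyz=[
    [-34,-515,-2],
    [-34,-515,-2],
    [-34,-515,-2],
    [-34,-515,-2],
    [-34,-515,-2],
    [-34,-515,-2],
    [-34,-515,-2],
    [-34,-515,-2],
    [-34,-515,-2],
    [-34,-515,-2],
  ],
  dr=[
    [0,0,0],
    [0,0,0],
    [0,0,0],
    [0,0,0],
    [0,0,0],
    [0,0,0],
    [0,0,0],
    [0,0,0],
    [0,0,0],
    [0,0,0],
  ],
)

```text
time: 1.77
position: [0.4825, -0.1001, 0.2997]
tool_rot: [-0.001, 3.141, 0.001]
ft_force: [1.0, -0.6, 0.3]
grip_width: 0.997
grip_force: 0.0
```

```bash
python3 - <<'E'
from h import *
s=get_state();print(s['position'],s['tool_rot'],s['joint_positions'])
for p in((.46,-.372,.2),): delta(p,down())
E
```

```text
[ 0.48248475 -0.10005642  0.29974572] [-5.73882954e-04  3.14140659e+00  8.32576427e-04] [-0.38726954 -0.06246751  0.51793798  1.75143254  0.03060639  1.44439473
  1.69713469]
xyz [  22.6 -272.    99.6] dr [0.001 0.    0.   ]
```

Emit:
send_rows(
  xyz=[
    [22,-150,20],
    [22,-150,20],
    [22,-150,20],
    [22,-272,100],
    [22,-272,100],
    [22,-272,100],
    [22,-272,100],
    [22,-272,100],
    [22,-272,100],
    [22,-272,100],
  ],
  dr=[
    [0,0,0],
    [0,0,0],
    [0,0,0],
    [0,0,0],
    [0,0,0],
    [0,0,0],
    [0,0,0],
    [0,0,0],
    [0,0,0],
    [0,0,0],
  ],
)

```text
time: 2.6
position: [0.4611, -0.3695, 0.1995]
tool_rot: [-0.0, -3.141, -0.002]
ft_force: [0.6, 0.6, -0.2]
grip_width: 0.995
grip_force: 0.0
```

```bash
python3 - <<'E'
from h import *
im,s=snap('wrist','w0.png')
print(s['position'],s['tool_rot'],s['joint_positions'])
print(proj('wrist',(.46,-.372,.086),s),proj('wrist',(.46,-.372,.02),s))
E
```

```text
[ 0.46107844 -0.36948726  0.19945551] [-3.78457360e-04 -3.14060302e+00 -1.50674898e-03] [-0.03525072  0.27156265  0.79094504  1.68199743 -0.20087358  1.27339075
  2.36744935]
[314.03290637 238.09626256] [314.77297876 215.37666058]
```

View pics/w0.png

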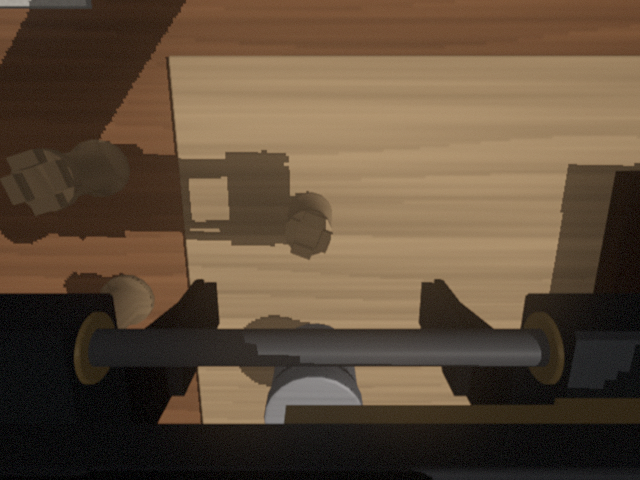

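The wrist picture shows the rook's top at (309,233) and its foot around (314,212). The tin is below at (313,390), and the fingers straddle both columns.

```bash
python3 - <<'E'
from h import *
s=get_state()
a=at_z('wrist',309,233,.085,s);b=at_z('wrist',314,213,.022,s);print(a,b)
m=(a+b)/2; print(m); delta((m[0],m[1],.12),down()); delta((m[0],m[1],.055),down())
E
```

```text
[ 0.45806275 -0.37460594  0.085     ] [ 0.45889942 -0.37189188  0.022     ]
[ 0.45848108 -0.37324891  0.0535    ]
xyz [ 3.5 -4.6 80.2] dr [0.001 0.001 0.002]
xyz [  3.6  -4.6 145.2] dr [0.001 0.001 0.002]
```

Emit:
send_rows(
  xyz=[
    [3,-3,80],
    [3,-3,80],
    [3,-3,80],
    [3,-3,100],
    [3,-3,120],
    [3,-3,135],
    [3,-3,145],
    [3,-3,145],
    [3,-3,145],
    [3,-3,145],
  ],
  dr=[
    [0,0,0],
    [0,0,0],
    [0,0,0],
    [0,0,0],
    [0,0,0],
    [0,0,0],
    [0,0,0],
    [0,0,0],
    [0,0,0],
    [0,0,0],
  ],
)

```text
time: 3.48
position: [0.4594, -0.3733, 0.0567]
tool_rot: [-0.002, 3.139, -0.002]
ft_force: [-0.4, 0.1, 0.5]
grip_width: 1.001
grip_force: 0.0
```

Emit:
send_rows(
  xyz=[
    [0,0,0],
    [0,0,0],
    [0,0,0],
    [0,0,0],
    [0,0,0],
    [0,0,0],
    [0,0,0],
    [0,0,0],
    [0,0,0],
    [0,0,0],
  ],
  dr=[
    [0,0,0],
    [0,0,0],
    [0,0,0],
    [0,0,0],
    [0,0,0],
    [0,0,0],
    [0,0,0],
    [0,0,0],
    [0,0,0],
    [0,0,0],
  ],
  jaw=10,
  grip_force=12,
)

```text
time: 4.32
position: [0.4581, -0.3731, 0.0548]
tool_rot: [-0.0, 3.142, -0.0]
ft_force: [-0.2, 0.0, -0.1]
grip_width: 0.362
grip_force: 12.0
```

The opening is 31 mm but the waist is 24 to 26 mm, so the pads are probably catching the head flare. I'll regrip 4 mm lower.

Emit:
send_rows(
  xyz=[
    [0,0,0],
    [0,0,0],
    [0,0,0],
    [0,0,0],
    [0,0,0],
    [0,0,2],
    [0,0,4],
    [0,0,4],
    [0,0,4],
    [0,0,4],
  ],
  dr=[
    [0,0,0],
    [0,0,0],
    [0,0,0],
    [0,0,0],
    [0,0,0],
    [0,0,0],
    [0,0,0],
    [0,0,0],
    [0,0,0],
    [0,0,0],
  ],
  jaw=50,
)

```text
time: 5.15
position: [0.4581, -0.373, 0.0508]
tool_rot: [0.0, -3.142, -0.0]
ft_force: [1.1, 0.4, 0.3]
grip_width: 0.575
grip_force: 0.0
```

Emit:
send_rows(
  xyz=[
    [0,0,0],
    [0,0,0],
    [0,0,0],
    [0,0,0],
    [0,0,0],
    [0,0,0],
    [0,0,0],
    [0,0,0],
    [0,0,0],
    [0,0,0],
  ],
  dr=[
    [0,0,0],
    [0,0,0],
    [0,0,0],
    [0,0,0],
    [0,0,0],
    [0,0,0],
    [0,0,0],
    [0,0,0],
    [0,0,0],
    [0,0,0],
  ],
  jaw=10,
  grip_force=12,
)

```text
time: 5.98
position: [0.4582, -0.3731, 0.0509]
tool_rot: [-0.0, 3.141, -0.0]
ft_force: [-0.4, -0.4, 0.3]
grip_width: 0.361
grip_force: 11.9
```

Emit:
send_rows(
  xyz=[
    [0,0,-5],
    [0,0,-15],
    [0,0,-30],
    [0,0,-50],
    [0,0,-75],
    [0,0,-100],
    [0,0,-120],
    [0,0,-130],
    [0,0,-130],
    [0,0,-130],
  ],
  dr=[
    [0,0,0],
    [0,0,0],
    [0,0,0],
    [0,0,0],
    [0,0,0],
    [0,0,0],
    [0,0,0],
    [0,0,0],
    [0,0,0],
    [0,0,0],
  ],
)

```text
time: 6.82
position: [0.4582, -0.3729, 0.1809]
tool_rot: [-0.001, 3.141, 0.0]
ft_force: [-1.0, -0.7, -1.0]
grip_width: 0.358
grip_force: 11.9
```

```bash
python3 - <<'E'
from h import *
im,s=snap('wrist','w1.png'); sc,_=snap('scene','s1.png')
print(s['position'],s['grip_width'])
u,v=proj('scene',s['position']).astype(int)
a=cv2.resize(sc[v-60:v+60,u-60:u+60],(400,400),interpolation=2); b=cv2.resize(im[180:480,170:470],(400,400))
cv2.imwrite('pics/c1.png',np.hstack([a,b]))
E
```

```text
[ 0.45819537 -0.37287359  0.18091598] 0.35774089387147734
```

View pics/c1.png

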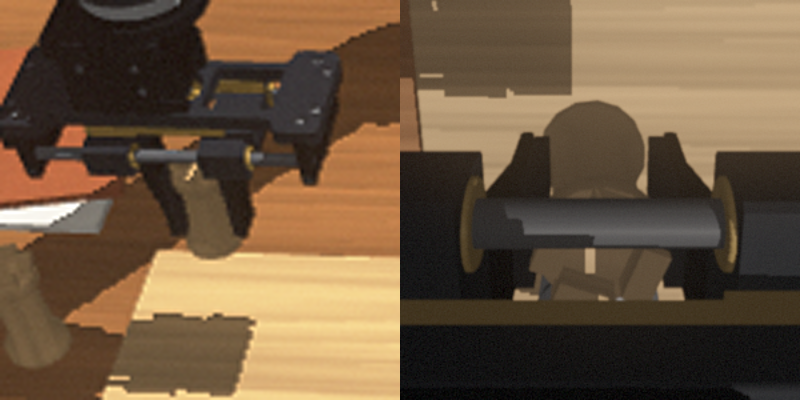

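The rook hangs straight between the pads, with the foot visible and level and no tilt. I'm carrying it over the compartment.

Emit:
send_rows(
  xyz=[
    [-3,10,-10],
    [-5,35,-10],
    [-9,75,-10],
    [-13,115,-10],
    [-17,155,-10],
    [-21,195,-10],
    [-24,235,-10],
    [-27,270,-10],
    [-27,300,-10],
    [-27,318,-10],
  ],
  dr=[
    [0,0,0],
    [0,0,0],
    [0,0,0],
    [0,0,0],
    [0,0,0],
    [0,0,0],
    [0,0,0],
    [0,0,0],
    [0,0,0],
    [0,0,0],
  ],
)

```text
time: 7.75
position: [0.484, -0.0506, 0.1893]
tool_rot: [0.008, -3.139, -0.002]
ft_force: [0.1, 0.6, -0.8]
grip_width: 0.361
grip_force: 11.9
```

Emit:
send_rows(
  xyz=[
    [0,0,0],
    [0,0,10],
    [0,0,25],
    [0,0,40],
    [0,0,55],
    [0,0,70],
    [0,0,85],
    [0,0,95],
    [0,0,100],
    [0,0,100],
  ],
  dr=[
    [0,0,0],
    [0,0,0],
    [0,0,0],
    [0,0,0],
    [0,0,0],
    [0,0,0],
    [0,0,0],
    [0,0,0],
    [0,0,0],
    [0,0,0],
  ],
)

```text
time: 8.58
position: [0.4838, -0.0561, 0.0892]
tool_rot: [-0.002, -3.138, 0.001]
ft_force: [-0.6, -1.2, -1.1]
grip_width: 0.359
grip_force: 11.9
```

```bash
python3 - <<'E'
from h import *
s=get_state();print(s['position'],s['tool_rot'],s['ft_force'],s['grip_width'])
t,_=snap('top','t1.png'); c,_=snap('scene','s2.png');w,_=snap('wrist','w2.png')
cv2.imwrite('pics/c2.png',np.hstack([cv2.resize(t[170:290,230:350],(260,260),interpolation=2),cv2.resize(c[160:300,270:440],(260,260),interpolation=2),cv2.resize(w,(280,260))]))
E
```

```text
[ 0.48376662 -0.05608514  0.08918118] [-2.21887620e-03 -3.13843938e+00  1.47044404e-03] [-0.56667687 -1.19055522 -1.08909318] 0.35896073725828137
```

View pics/c2.png

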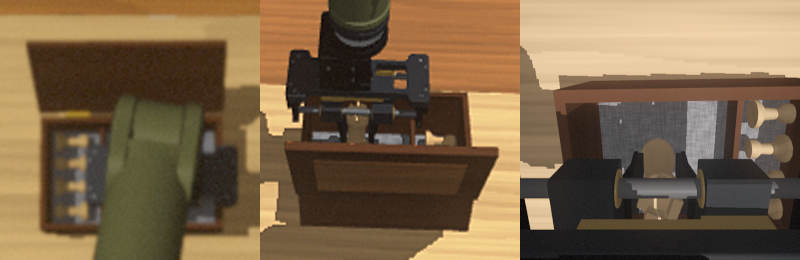

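The top, scene and wrist views show the rook inside the empty compartment, clear of the divider, with the lid untouched. I'm lowering it slowly.

Emit:
send_rows(
  xyz=[
    [0,0,4],
    [0,0,9],
    [0,0,14],
    [0,0,19],
    [0,0,23],
    [0,0,25],
    [0,0,26],
    [0,0,27],
    [0,0,28],
    [0,0,28],
  ],
  dr=[
    [0,0,0],
    [0,0,0],
    [0,0,0],
    [0,0,0],
    [0,0,0],
    [0,0,0],
    [0,0,0],
    [0,0,0],
    [0,0,0],
    [0,0,0],
  ],
)

```text
time: 9.57
position: [0.4851, -0.055, 0.0628]
tool_rot: [-0.0, 3.141, 0.0]
ft_force: [0.0, 0.4, 0.2]
grip_width: 0.359
grip_force: 11.9
```

Emit:
send_rows(
  xyz=[
    [0,0,0.3],
    [0,0,0.6],
    [0,0,0.9],
    [0,0,1.2],
    [0,0,1.5],
    [0,0,1.5],
    [0,0,1.5],
    [0,0,1.5],
    [0,0,1.5],
    [0,0,1.5],
  ],
  dr=[
    [0,0,0],
    [0,0,0],
    [0,0,0],
    [0,0,0],
    [0,0,0],
    [0,0,0],
    [0,0,0],
    [0,0,0],
    [0,0,0],
    [0,0,0],
  ],
)

```text
time: 10.4
position: [0.4851, -0.0551, 0.0614]
tool_rot: [-0.0, 3.141, 0.0]
ft_force: [-0.1, 1.2, -0.7]
grip_width: 0.359
grip_force: 11.9
```

Emit:
send_rows(
  xyz=[
    [0,0,0.3],
    [0,0,0.6],
    [0,0,0.9],
    [0,0,1.2],
    [0,0,1.5],
    [0,0,1.7],
    [0,0,1.7],
    [0,0,1.7],
    [0,0,1.7],
    [0,0,1.7],
  ],
  dr=[
    [0,0,0],
    [0,0,0],
    [0,0,0],
    [0,0,0],
    [0,0,0],
    [0,0,0],
    [0,0,0],
    [0,0,0],
    [0,0,0],
    [0,0,0],
  ],
)

```text
time: 11.23
position: [0.4851, -0.055, 0.0597]
tool_rot: [-0.0, 3.142, 0.0]
ft_force: [-0.0, 0.1, -0.5]
grip_width: 0.355
grip_force: 11.9
```

Emit:
send_rows(
  xyz=[
    [0,0,0.3],
    [0,0,0.6],
    [0,0,0.9],
    [0,0,1.2],
    [0,0,1.2],
    [0,0,1.2],
    [0,0,1.2],
    [0,0,1.2],
    [0,0,1.2],
    [0,0,1.2],
  ],
  dr=[
    [0,0,0],
    [0,0,0],
    [0,0,0],
    [0,0,0],
    [0,0,0],
    [0,0,0],
    [0,0,0],
    [0,0,0],
    [0,0,0],
    [0,0,0],
  ],
)

```text
time: 12.07
position: [0.4853, -0.0551, 0.0587]
tool_rot: [-0.0, 3.141, 0.0]
ft_force: [-1.2, -1.0, 4.5]
grip_width: 0.36
grip_force: 12.0
```

Contact: 4.5 N upward. I'm releasing, waiting for it to settle, then retreating straight up.

Emit:
send_rows(
  xyz=[
    [0,0,0],
    [0,0,0],
    [0,0,0],
    [0,0,0],
    [0,0,0],
    [0,0,0],
    [0,0,0],
    [0,0,0],
    [0,0,0],
    [0,0,0],
  ],
  dr=[
    [0,0,0],
    [0,0,0],
    [0,0,0],
    [0,0,0],
    [0,0,0],
    [0,0,0],
    [0,0,0],
    [0,0,0],
    [0,0,0],
    [0,0,0],
  ],
  jaw=60,
)

```text
time: 12.9
position: [0.4851, -0.055, 0.0585]
tool_rot: [-0.0, 3.142, 0.0]
ft_force: [0.4, 0.2, -0.0]
grip_width: 0.692
grip_force: 0.0
```

Emit:
send_rows(
  xyz=[
    [0,0,-5],
    [0,0,-15],
    [0,0,-35],
    [0,0,-60],
    [0,0,-90],
    [0,0,-120],
    [0,0,-140],
    [0,0,-140],
    [0,0,-140],
    [0,0,-140],
  ],
  dr=[
    [0,0,0],
    [0,0,0],
    [0,0,0],
    [0,0,0],
    [0,0,0],
    [0,0,0],
    [0,0,0],
    [0,0,0],
    [0,0,0],
    [0,0,0],
  ],
)

```text
time: 13.73
position: [0.4847, -0.055, 0.1983]
tool_rot: [0.0, -3.141, -0.0]
ft_force: [0.4, -0.2, -0.8]
grip_width: 0.689
grip_force: 0.0
```

```bash
python3 - <<'E'
from h import *
s=get_state();print(s['position'],s['tool_rot'],s['joint_positions'])
c,_=snap('scene','s3.png');w,_=snap('wrist','w3.png')
cv2.imwrite('pics/c3.png',np.hstack([cv2.resize(c[120:300,230:470],(400,300),interpolation=2),cv2.resize(w,(400,300))]))
E
```

```text
[ 0.4846786  -0.05501857  0.19831627] [ 2.77251809e-04 -3.14133078e+00 -4.83779089e-04] [-0.50016476 -0.01566     0.55875441  1.91590534  0.00847077  1.23925646
  1.62674781]
```

View pics/c3.png

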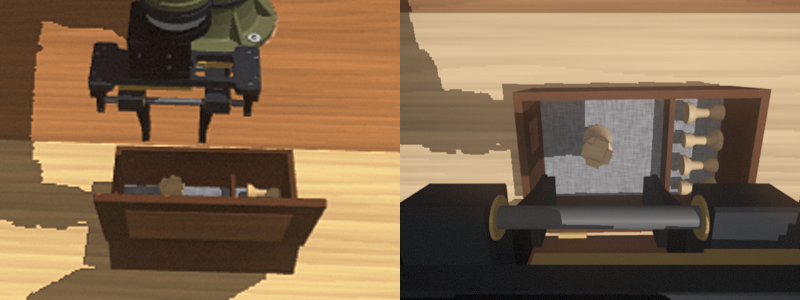

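The rook stands upright on the felt at wrist crop (597,146), and the lid is still leaning back. Next I'll close the jaws, rise, cross over the lid and come down behind it.

Emit:
send_rows(
  xyz=[
    [0,0,-40],
    [0,0,-80],
    [0,0,-120],
    [0,0,-125],
    [-35,5,-125],
    [-75,10,-125],
    [-115,15,-125],
    [-155,25,-125],
    [-190,30,-125],
    [-215,30,-125],
  ],
  dr=[
    [0,0,0],
    [0,0,0],
    [0,0,0],
    [0,0,0],
    [0,0,0],
    [0,0,0],
    [0,0,0],
    [0,0,0],
    [0,0,0],
    [0,0,0],
  ],
  jaw=0,
)

```text
time: 14.67
position: [0.7025, -0.022, 0.3199]
tool_rot: [0.006, -3.138, -0.0]
ft_force: [-0.4, -0.6, -0.8]
grip_width: 0.039
grip_force: 0.0
```

Emit:
send_rows(
  xyz=[
    [0,0,0],
    [0,0,0],
    [0,0,15],
    [0,0,35],
    [0,0,55],
    [0,0,75],
    [0,0,90],
    [0,0,100],
    [0,0,106],
    [0,0,106],
  ],
  dr=[
    [0,0,0],
    [0,0,0],
    [0,0,0],
    [0,0,0],
    [0,0,0],
    [0,0,0],
    [0,0,0],
    [0,0,0],
    [0,0,0],
    [0,0,0],
  ],
)

```text
time: 15.5
position: [0.6989, -0.0251, 0.2166]
tool_rot: [-0.0, -3.14, -0.001]
ft_force: [0.1, 0.2, -0.4]
grip_width: 0.002
grip_force: 0.0
```

```bash
python3 - <<'E'
from h import *
s=get_state();print(s['position'],s['tool_rot'],s['joint_positions'],s['ft_force'])
c,_=snap('scene','s4.png');w,_=snap('wrist','w4.png')
cv2.imwrite('pics/c4.png',np.hstack([cv2.resize(c[120:300,230:470],(400,300),interpolation=2),cv2.resize(w,(400,300))]))
E
```

```text
[ 0.69888987 -0.02505939  0.21658868] [-1.96617107e-04 -3.13976668e+00 -6.22750868e-04] [-0.39982055  0.47843286  0.56985388  1.35988669 -0.25602643  1.37823521
  1.73855622] [ 0.08372779  0.1852406  -0.37049305]
```

View pics/c4.png

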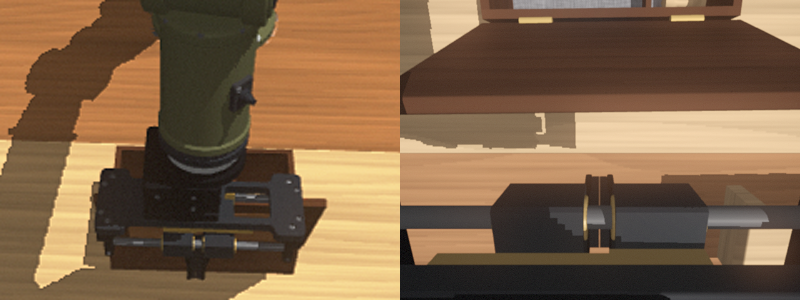

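The closed fingers are behind the lid's outer face and clear of its edge. I'm pushing forward.

Emit:
send_rows(
  xyz=[
    [15,0,0],
    [35,0,0],
    [50,0,0],
    [60,0,0],
    [70,0,0],
    [80,0,0],
    [90,0,0],
    [100,0,0],
    [110,0,0],
    [120,0,0],
  ],
  dr=[
    [0,0,0],
    [0,0,0],
    [0,0,0],
    [0,0,0],
    [0,0,0],
    [0,0,0],
    [0,0,0],
    [0,0,0],
    [0,0,0],
    [0,0,0],
  ],
)

```text
time: 16.43
position: [0.5803, -0.0254, 0.2189]
tool_rot: [0.0, 3.139, 0.0]
ft_force: [1.1, -0.6, 1.1]
grip_width: 0.007
grip_force: 0.3
```

Emit:
send_rows(
  xyz=[
    [8,0,0],
    [14,0,0],
    [19,0,0],
    [22,0,0],
    [22,0,0],
    [22,0,0],
    [22,0,0],
    [15,0,0],
    [0,0,0],
    [-20,0,0],
  ],
  dr=[
    [0,0,0],
    [0,0,0],
    [0,0,0],
    [0,0,0],
    [0,0,0],
    [0,0,0],
    [0,0,0],
    [0,0,0],
    [0,0,0],
    [0,0,0],
  ],
)

```text
time: 17.27
position: [0.6007, -0.0249, 0.2176]
tool_rot: [-0.001, 3.141, 0.001]
ft_force: [0.4, 0.0, -0.2]
grip_width: 0.009
grip_force: 0.0
```

```bash
python3 - <<'E'
from h import *
s=get_state();print(s['time'],s['position'],s['ft_force'])
c,_=snap('scene','s5.png');w,_=snap('wrist','w5.png')
cv2.imwrite('pics/c5.png',np.hstack([cv2.resize(c[120:300,230:470],(400,300),interpolation=2),cv2.resize(w,(400,300))]))
E
```

```text
17.2667 [ 0.60065637 -0.02493628  0.21762254] [ 0.44239125  0.00288382 -0.23042622]
```

View pics/c5.png

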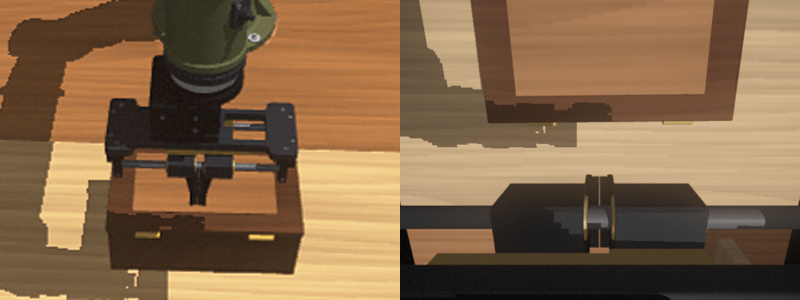

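The lid lies shut on the box and the gripper is hovering clear. I'll move up, wait for everything to settle and hand in.

Emit:
send_rows(
  xyz=[
    [0,0,-15],
    [0,0,-40],
    [0,0,-60],
    [0,0,-70],
    [0,0,-70],
    [0,0,-70],
    [0,0,-70],
    [0,0,-70],
    [0,0,-70],
    [0,0,-70],
  ],
  dr=[
    [0,0,0],
    [0,0,0],
    [0,0,0],
    [0,0,0],
    [0,0,0],
    [0,0,0],
    [0,0,0],
    [0,0,0],
    [0,0,0],
    [0,0,0],
  ],
)

```text
time: 18.2
position: [0.5997, -0.0249, 0.2866]
tool_rot: [0.001, -3.14, 0.0]
ft_force: [0.2, 0.1, -0.5]
grip_width: 0.003
grip_force: 0.0
```

Emit:
send_rows(
  xyz=[
    [0,0,0],
    [0,0,0],
    [0,0,0],
    [0,0,0],
    [0,0,0],
    [0,0,0],
    [0,0,0],
    [0,0,0],
    [0,0,0],
    [0,0,0],
  ],
  dr=[
    [0,0,0],
    [0,0,0],
    [0,0,0],
    [0,0,0],
    [0,0,0],
    [0,0,0],
    [0,0,0],
    [0,0,0],
    [0,0,0],
    [0,0,0],
  ],
)

```text
time: 19.03
position: [0.6001, -0.025, 0.2875]
tool_rot: [-0.0, 3.141, 0.0]
ft_force: [0.7, 0.1, -0.2]
grip_width: 0.004
grip_force: 0.0
```

```bash
python3 -c "
from bench import *
print(close_job())"
```

```text
the job is handed in; nothing more can be done
None
```

The smallest rook was set down upright in the empty compartment, the lid was pushed past upright and fell shut, the tin and dice cup were never approached, and the job was handed in at about 19 s (no verdict was returned).

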